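Hold the ball tray level over the optical reader

ROBOT

A 6-joint arm with a two-finger parallel gripper is mounted at the origin on a cart in front of the work surface, level with it; the furniture and walls round the work are solid. World frame = base frame: x ahead of the robot, y to its left, z up, the work surface at z = 0. Lengths are in m, angles in rad, forces in N, time in s.
With the tool pointing down it reaches from about 0.35 to 1 m from the base axis. Payload 7.1 kg.
Tool frame: the origin (TCP) lies between the finger pads; the fingertips stand 22 mm ahead of it and the grasp point (between the pads) lies 3 mm ahead of it; z points along the fingers, y is the line along which they close (so a half turn about z gives the same grasp; the last joint's range is limited). The gripper opens to 85 mm and grips with 20 to 120 N. Pads are 22 mm wide; open, the fingers measure 114 mm over their backs; the gripper's body (76 mm by 85 mm) begins 54 mm behind the grasp point. The pads swing forward as they close: fully open they stand 13 mm farther back than shut.
Start: joints at [-1.344, 0.423, 1.63, -0, 1.089, -0.019], TCP at [0.152, -0.606, 0.253] pointing down, gripper open.
Joint ranges: [-3, 3], [-0.9, 2.11], [0.09, 2.58], [-1.31, 4.45], [0.11, 2.69], [-2.54, 2.54]. Speed limits (rad/s): [2.39, 2.39, 3.01, 3.14, 3.14, 3.14].

INTERFACE

Orientations are given as a rotation vector (axis times angle).
In Python, from rig import manip gives the robot as it stands. The module is installed in compiled form; this text tells all that it offers. Calls block until the motion is done:
- manip.move_to(position, orientation): joint-space move of the TCP to a pose.
- manip.servo_line(position, orientation=None, rate=0.15): straight line of the TCP; orientation=None keeps the orientation; rate is the mean speed in m/s.
- manip.set_joints(angles): joint-space move.
- manip.command_gripper(opening, f_grip=None): finger opening in m; f_grip is the grip in N (None keeps the last); returns when the fingers have stopped.
- manip.hold(seconds).
- manip.solve_ik(position, orientation): joint angles nearest the present ones, or None.
- manip.camera(name): name is "scene" or "top"; returns a dict with "image" (400x640x3 uint8, red, green, blue), "fx", "fy", "cx", "cy" (pixels), "k1" (the pictures are not rectified: a ray, as slopes to the right and down, at radius r is drawn at 1 + k1 r^2 times it, then the intrinsics apply), "cam_to_world" (4x4, takes a point from camera to world coordinates). Camera axes: x right, y down, z forward; pixel columns grow to the right and rows downward; lengths in m; the calibration is good to about 2 mm. A picture is of the moment at which its call begins. There is no depth.
A pose or a line that the arm cannot do raises manip.IKError and nothing moves.
- manip.sign_off(): hands the job in; it is judged then, once.
Readings, each from a call of its own:
- manip.get_time(): time.
- manip.get_joint_positions(): joint angles.
- manip.get_joint_vel(): joint speeds.
- manip.get_tau(): joint torques, N m.
- manip.get_position(): TCP position.
- manip.get_ee_rot(): TCP orientation.
- manip.get_contact_force(): force on the tool from outside, world axes, zero at the start.
- manip.get_torque(): the same for the moment, N m.
- manip.get_width(): finger opening in m.
- manip.get_grip_force(): force on a finger pad.
Only numpy, scipy, OpenCV 4.12 (cv2) and the standard library are available. Lean on these libraries where they do the work, as an engineer would, in place of code of your own. Each camera call takes 0.05 s, during which the arm holds its last target. There are 200 camera calls.

TASK

Pick up the tray that has the steel ball lying in its pocket by its upright grip, keep it level so that the loose ball never leaves the pocket, and carry it to the optical reader. Finish while still holding it there: still and level, the ball over the middle of the reader's round window, the tray's underside about 6 cm above the window. Do not let the tray touch the reader, and leave the empty tray and the bottles and flask alone.

Things in the scene. Friction and masses are not known exactly. Their poses are not given: they have to be found in the camera images.
- ball_tray: blue two-pocket tray that carries the ball: plate 130 (x) x 70 (y) x 12 mm with a flat upright aluminium grip fin in the middle, 44 mm long along x, 14 mm thick along y, from the plate up to 70 mm above the underside; about 0.2 kg. Origin: centre of the underside, z up. Two round pockets with black floors, 32 mm across and 4 mm deep (floor 8 mm above the underside), lie on the x axis at x = +42 and -42 mm; the ball lies in the one at +x
- ball_tray_grip (a point): point in the ball tray's grip fin, 52 mm above the tray's underside, straight above its origin; squeeze the 14 mm thickness (along the tray's y) about here, from above. Axes as the tray's
- pocket (a point): where the ball's centre is when it lies centred in its pocket: x = +42 mm, y = 0, 20 mm above the ball tray's underside
- ball_center (a point): centre of the loose polished steel ball, 24 mm in diameter, about 56 g; it can roll about 7 mm off centre within its pocket and climbs out if the tray is tipped or jerked
- empty_tray: a second tray, same shape and colour, both pockets empty; a bystander. The two trays may stand in either order, left or right. Origin: centre of its underside
- reader: fixed low white reader housing, 96 x 96 mm, 35 mm high, standing on the worktop. Origin: centre of its underside
- window (a point): centre of the reader's upward-looking round window (dark ring 52 mm across, green glass 42 mm across) in the middle of its top face, 35 mm above the worktop
- reagent_blue: glass stoppered bottle with pale blue content, 58 x 58 x 114 mm, loose bystander; origin at the centre of its underside
- weighing_bottle: small lidded glass weighing bottle, 42 x 42 x 62 mm, loose bystander; origin at the centre of its underside
- flask: conical flask with black stopper and pink content, 68 x 68 x 130 mm, loose bystander; origin at the centre of its underside

How it is judged:
On the way:
1. the ball tray is lifted clear of the worktop with the ball in its pocket (height (world z) of ball_tray above 0.03 m and contact force between the fingers and ball_tray above 1 N and distance between ball_center and pocket below 0.012 m), for 0.2 s.
At the end, for the whole second after the job is handed in: The fingers hold the ball tray still (under 20 mm/s and 0.2 rad/s), tilted less than 0.1 rad, its underside 35 to 85 mm above the reader's window and not touching the reader; the ball lies in its pocket (within 12 mm of its centred place) and within 20 mm horizontally of the window's centre (horizontal distance between ball_center and window below 0.02 m and z of ball_tray in the frame of window between 0.035 and 0.085 m and angle between ball_tray's own z axis and vertical below 0.1 rad and distance between ball_center and pocket below 0.012 m and contact force between the fingers and ball_tray above 1 N and contact force between ball_tray and reader below 0.2 N and linear speed of ball_tray below 0.02 m/s and angular speed of ball_tray below 0.2 rad/s); the arm keeps its last pose, push and grip.
It fails at once if the ball leaves its pocket (distance between ball_center and pocket above 0.02 m).
It fails at once if the ball tray is tipped by more than 0.35 rad (angle between ball_tray's own z axis and vertical above 0.35 rad).
It fails at once if the ball tray touches the reader (contact force between ball_tray and reader above 0.5 N).
It fails at once if a bystander is moved by more than 20 mm (distance of any of empty_tray, reagent_blue, weighing_bottle, flask from where it was at the start of the episode above 0.02 m).
It also fails if it takes over 48 s, if anything falls off the work surface, if the arm or the gripper's body presses on something with over 40 N, if the wrist force passes 120 N, or if a joint passes its speed limit or range.

## Working session

There is one attempt and no reset: what is moved stays moved. The work goes in short steps, each a Python script; the robot and the scene stay as the last script left them, time stands still between calls to the robot, and variables do not carry over. Pictures are saved under pics/ and viewed, at most 10 in all, crops included, and the job is handed in when it is done.

```bash
mkdir -p pics; cat > h.py <<'E'
import numpy as np, cv2, pickle
from rig import manip
def snap(n,f):
    c=manip.camera(n); pickle.dump(c,open(f'pics/{f}.pkl','wb')); cv2.imwrite(f'pics/{f}.png',c['image'][:,:,::-1]); return c
def load(f): return pickle.load(open(f'pics/{f}.pkl','rb'))
def KD(c): return np.array([[c['fx'],0,c['cx']],[0,c['fy'],c['cy']],[0,0,1.]]),np.array([c['k1'],0,0,0.])
def ray(c,uv,z):
    K,D=KD(c); p=cv2.undistortPoints(np.array([[uv]],float),K,D)[0,0]
    T=np.array(c['cam_to_world']); d=T[:3,:3]@[p[0],p[1],1]; o=T[:3,3]
    return o+d*(z-o[2])/d[2]
def proj(c,P):
    K,D=KD(c); T=np.linalg.inv(np.array(c['cam_to_world']))
    return cv2.projectPoints(np.array(P,float).reshape(-1,1,3),cv2.Rodrigues(T[:3,:3])[0],T[:3,3],K,D)[0][:,0]
E
python3 - <<'E'
from h import *
for n in('scene','top'):
    c=snap(n,n+'0'); print(n,c['fx'],c['k1'],np.round(c['cam_to_world'],3).tolist())
print(manip.get_time(),manip.get_ee_rot(),manip.get_width())
E
```

```text
scene 472.2160417696721 -0.009216556048045539 [[-0.899, -0.236, 0.369, -0.047], [-0.438, 0.438, -0.785, 1.212], [0.023, -0.868, -0.497, 0.888], [0.0, 0.0, 0.0, 1.0]]
top 383.58383454194836 -0.04371911831308798 [[-0.013, -0.985, 0.169, 0.376], [-1.0, 0.013, -0.001, -0.065], [-0.001, -0.169, -0.986, 1.163], [0.0, 0.0, 0.0, 1.0]]
0.1 [-3.11646132e+00 -3.84999206e-01  2.60602307e-04] 0.085702043694372
```

View pics/top0.png

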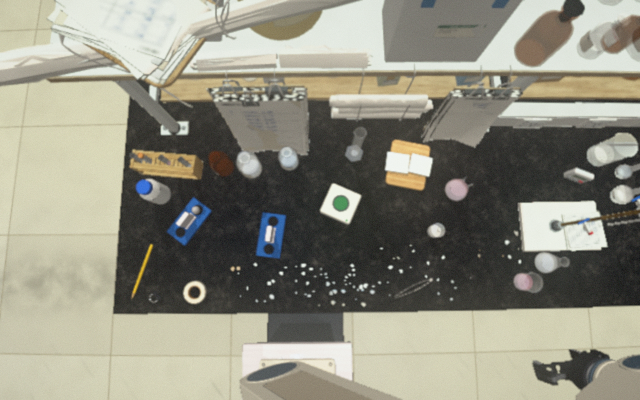

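View pics/scene0.png

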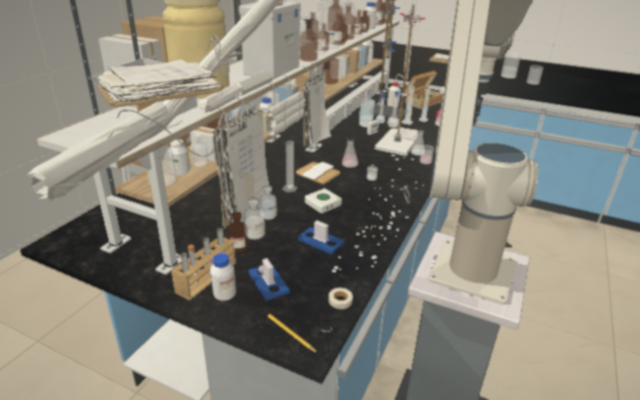

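The top view shows the trays at about (189,221) and (270,235), the reader window at (340,203), the flask at (456,189) and the weighing bottle at (436,230). I need an enlarged view to find the ball.

```bash
python3 - <<'E'
import cv2
a=cv2.imread('pics/top0.png')[175:275,160:370]; b=cv2.imread('pics/scene0.png')[180:310,210:350]
a=cv2.resize(a[:, :],(798,380),interpolation=cv2.INTER_CUBIC)
cv2.imwrite('pics/ct.png',a)
cv2.imwrite('pics/cs.png',cv2.resize(b,(630,585),interpolation=cv2.INTER_CUBIC))
E
```

```text
(no output)
```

View pics/ct.png

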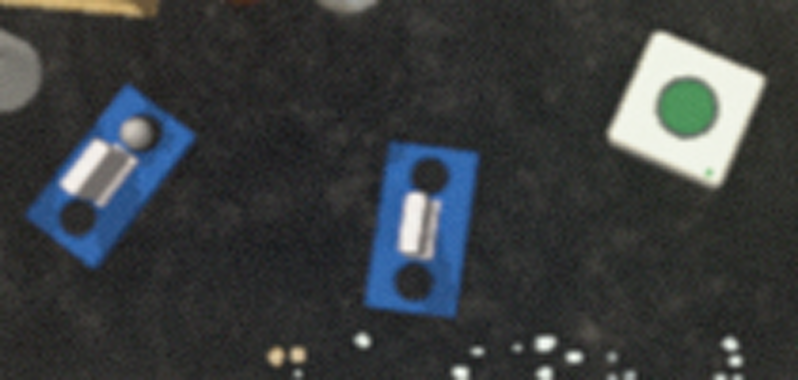

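View pics/cs.png

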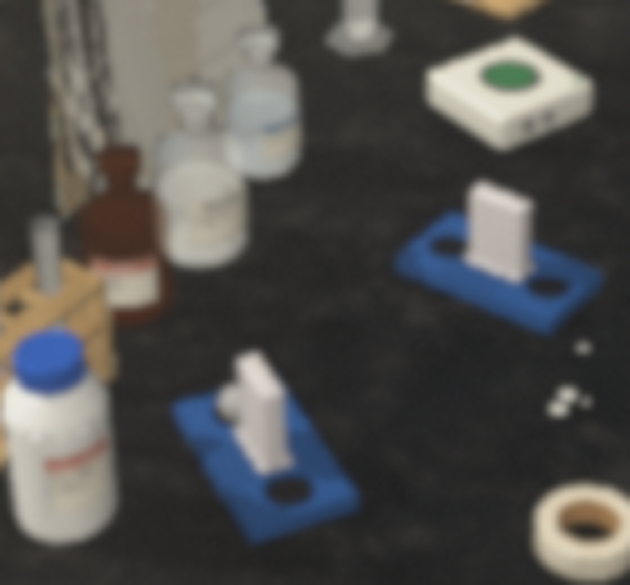

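The left tray carries the ball, at crop (139,132). Its plate corners are at crop (128,84), (196,134), (96,268) and (27,214). The window is at crop (687,107).

```bash
python3 - <<'E'
from h import *
c=load('top0'); s=load('scene0')
f=lambda x,y:((x+.5)/3.8-.5+160,(y+.5)/3.8-.5+175)
g=lambda x,y:((x+.5)/4.5-.5+210,(y+.5)/4.5-.5+180)
C=np.array([ray(c,f(*p),.012) for p in((128,84),(196,134),(96,268),(27,214))])[:,:2]
print('corners',C.round(4).tolist(),'ctr',C.mean(0),'sides',[np.linalg.norm(C[i]-C[i-1]).round(4) for i in range(4)])
d=(C[0]+C[1]-C[2]-C[3]);print('yaw',np.arctan2(d[1],d[0]))
C2=np.array([ray(s,g(*p),.012) for p in((172,404),(250,543),(360,493))])[:,:2]
print('scene corners',C2.round(4).tolist(),'ctr',(C2[0]+C2[2])/2)
e=ray(c,f(77,217),.008)[:2];b=ray(c,f(139,132),.02)[:2]
print('emptypocket',e,'ball',b,np.linalg.norm(b-e),np.arctan2(*(b-e)[::-1]),(b+e)/2)
w=ray(c,f(687,107),.035);w2=ray(s,g(511,76),.035);print('win',w,w2)
R=np.array([ray(c,f(*p),.035) for p in((656,31),(766,77),(717,188),(608,138))])[:,:2];print('reader',R.mean(0),np.linalg.norm(R[0]-R[1]))
E2=np.array([ray(c,f(*p),.012) for p in((388,143),(479,154),(456,318),(365,306))])[:,:2];print('empty',E2.mean(0))
for n,p,z in(('bluecap',(151,188),.1),('bottle1',(248,165),.08),('bottle2',(288,158),.08),('cyl',(356,145),.1),('brown',(220,160),.08),('rackcorner',(203,178),.05),('notes',(265,90),.3),('notes_low',(305,155),.1)):print(n,ray(c,p,z).round(3))
E
```

```text
corners [[0.5844, 0.3126], [0.543, 0.2561], [0.4372, 0.3323], [0.4805, 0.3896]] ctr [0.51127901 0.3226307 ] sides [np.float64(0.1294), np.float64(0.0701), np.float64(0.1304), np.float64(0.0718)]
yaw -0.6305777806190048
scene corners [[0.5848, 0.3209], [0.4731, 0.4084], [0.4366, 0.3397]] ctr [0.51069517 0.33027879]
emptypocket [0.47800824 0.350653  ] ball [0.54406643 0.29955951] 0.083511849476289 -0.6583484383951177 [0.51103734 0.32510625]
win [ 0.55593022 -0.1354612   0.035     ] [ 0.55505606 -0.12705367  0.035     ]
reader [ 0.55506944 -0.1352635 ] 0.09387388392361957
empty [0.46454512 0.0743866 ]
bluecap [0.595 0.407 0.1  ]
bottle1 [0.664 0.134 0.08 ]
bottle2 [0.683 0.017 0.08 ]
cyl [ 0.714 -0.18   0.1  ]
brown [0.68  0.216 0.08 ]
rackcorner [0.634 0.273 0.05 ]
notes [0.791 0.056 0.3  ]
notes_low [ 0.686 -0.033  0.1  ]
```

```bash
cat >> h.py <<'E'
from scipy.spatial.transform import Rotation as Ro
def down(yaw): # tool x along yaw, z down
    return (Ro.from_euler('z',yaw)*Ro.from_euler('x',np.pi)).as_rotvec()
YAW=-.638
E
python3 - <<'E'
from h import *
for y in(YAW,YAW+np.pi):
    for p in((.511,.3235,.18),(.511,.3235,.055),(.522,-.107,.15)):
        q=manip.solve_ik(p,down(y)); print(y,p,None if q is None else np.round(q,2))
manip.move_to((.511,.3235,.16),down(YAW)); manip.command_gripper(.05)
print(manip.get_time(),manip.get_position(),manip.get_width(),manip.get_joint_positions())
t=snap('top','top1');s=snap('scene','scene1')
p=manip.get_position()
print(proj(t,[p,p+[0,0,-.022]]),proj(s,[p,p+[0,0,-.022],[.511,.3235,.07]]))
u,v=proj(s,[p])[0].astype(int)
cv2.imwrite('pics/cs1.png',cv2.resize(cv2.imread('pics/scene1.png')[v-60:v+90,u-75:u+75],(600,600),interpolation=cv2.INTER_CUBIC));print(u-75,v-60)
E
```

```text
-0.638 (0.511, 0.3235, 0.18) None
-0.638 (0.511, 0.3235, 0.055) None
-0.638 (0.522, -0.107, 0.15) [-0.22  0.44  1.9  -0.    0.8   1.98]
2.503592653589793 (0.511, 0.3235, 0.18) [ 0.54  0.48  1.73 -0.    0.93 -0.39]
2.503592653589793 (0.511, 0.3235, 0.055) [ 0.54  0.67  1.77 -0.    0.7  -0.39]
2.503592653589793 (0.522, -0.107, 0.15) [-0.22  0.44  1.9  -0.    0.8  -1.16]Traceback (most recent call last):
  File "<stdin>", line 5, in <module>
rig.IKError: the arm cannot take that pose within its joint ranges
```

Use the half-turned grasp (tool yaw + π); it works for both places.

```bash
python3 - <<'E'
from h import *
manip.move_to((.511,.3235,.16),down(YAW+np.pi)); manip.command_gripper(.05)
print(manip.get_time(),manip.get_position(),manip.get_width())
t=snap('top','top1');s=snap('scene','scene1')
p=manip.get_position()
print(proj(t,[p,p+[0,0,-.022]]),proj(s,[p,p+[0,0,-.022],[.511,.3235,.07]]))
u,v=proj(s,[p])[0].astype(int)
cv2.imwrite('pics/cs1.png',cv2.resize(cv2.imread('pics/scene1.png')[v-60:v+90,u-75:u+75],(600,600),interpolation=cv2.INTER_CUBIC));print(u-75,v-60)
E
```

```text
4.025 [0.5110357  0.32346568 0.16000322] 0.05007494422808277
[[170.39608207 214.3488093 ]
 [173.45155777 215.39642517]] [[267.88071243 234.61668156]
 [268.10454908 241.32162799]
 [268.77403649 261.33522797]]
192 174
```

View pics/cs1.png

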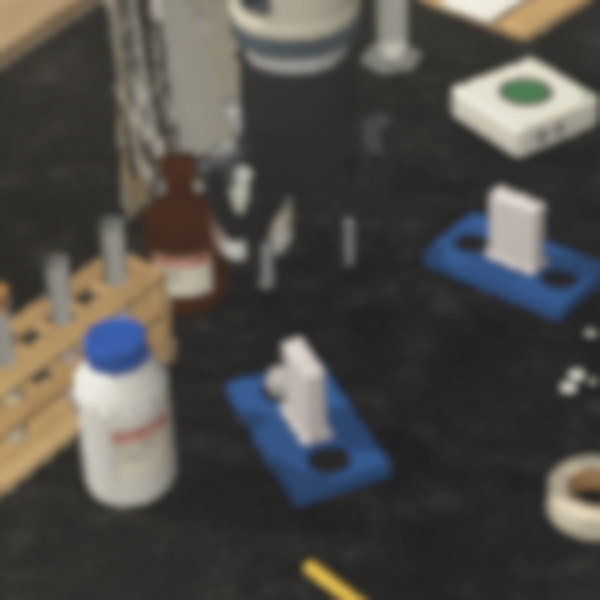

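The pads' tips straddle the fin: their midpoint is at scene pixel (269,243) and the fin top at (268,264). Both are offset from the predictions by about +3 px in the row, so this is a scene-camera bias and the top-view estimate holds. I'll descend, close gently and lift a little.

```bash
python3 - <<'E'
from h import *
manip.servo_line((.511,.3235,.055),rate=.07)
f0=manip.get_contact_force()
for w in(.03,.024,.02,.017,.015):
    manip.command_gripper(w,20); print(w,manip.get_width(),manip.get_grip_force(),np.round(manip.get_contact_force()-f0,2))
manip.command_gripper(.0,40);print(manip.get_width(),manip.get_grip_force())
manip.command_gripper(.0,60);print(manip.get_width(),manip.get_grip_force(),manip.get_contact_force()-f0,manip.get_time())
manip.servo_line((.511,.3235,.095),rate=.03)
print(manip.get_time(),manip.get_contact_force()-f0,manip.get_torque())
t=snap('top','top2');s=snap('scene','scene2')
cv2.imwrite('pics/cs2.png',cv2.resize(cv2.imread('pics/scene2.png')[180:310,195:335],(630,585),interpolation=cv2.INTER_CUBIC))
E
```

```text
0.03 0.030032975354284147 0.0 [ 0.55  0.06 -1.12]
0.024 0.02404720628564189 0.0 [-0.15  0.64 -1.01]
0.02 0.019714094383034585 0.0 [ 1.55 -0.36  0.04]
0.017 0.017251790833442398 0.7698605954647064 [1.85 1.38 0.03]
0.015 0.015048156768761489 0.9204016998410225 [1.61 1.49 0.35]
0.013203668257439396 40.82046389579773
0.01339689032255168 59.4726026058197 [1.60626567 1.07354712 2.81221531] 7.425
8.9083 [ 1.29029779  0.39211042 -3.9538491 ] [-0.02129807  0.00067675  0.05201922]
```

View pics/cs2.png

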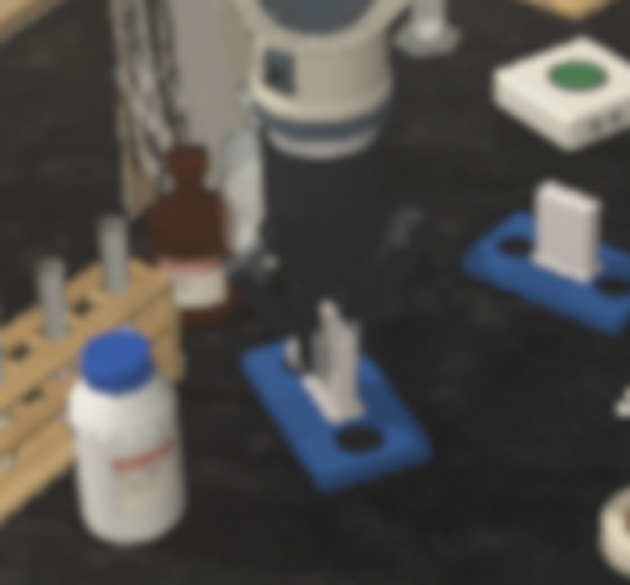

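The tray hangs level from the fingers, with the ball still in its pocket at crop (297,355). I'll raise it and carry it to the reader.

```bash
python3 - <<'E'
from h import *
manip.servo_line((.511,.3235,.185),rate=.05)
manip.servo_line((.5218,-.110,.185),rate=.06)
manip.servo_line((.5218,-.110,.15),rate=.03)
manip.hold(.3)
print(manip.get_time(),manip.get_position(),manip.get_grip_force(),manip.get_contact_force(),manip.get_torque())
t=snap('top','top3');s=snap('scene','scene3')
a=cv2.resize(cv2.imread('pics/top3.png')[160:250,290:390],(500,450),interpolation=cv2.INTER_CUBIC)
b=cv2.resize(cv2.imread('pics/scene3.png')[120:240,270:390],(300,300),interpolation=cv2.INTER_CUBIC)
o=np.zeros((450,800,3),np.uint8);o[:,:500]=a;o[:300,500:]=b;cv2.imwrite('pics/c3.png',o)
B=[.5555,-.135,.115];print((proj(t,[B])-[290,160])*5,(proj(s,[B])-[270,120])*2.5+[500,0])
E
```

```text
19.95 [ 0.52182981 -0.10999732  0.15009304] 58.84016454219818 [ 0.46548191 -0.03376782 -2.33397816] [-0.01947153  0.06015858  0.01026143]
[[259.7332873  191.86007758]] [[636.77974184 139.63977835]]
```

View pics/c3.png

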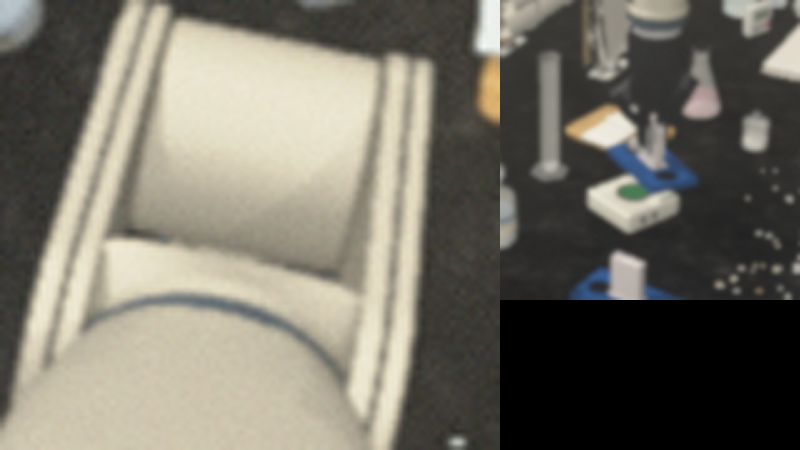

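The arm hides the tray in the top view. In the scene view the tray is above the reader, with the ball near the expected place. One enlarged look to check level and ball position.

```bash
python3 - <<'E'
from h import *
s=load('scene3')
cv2.imwrite('pics/c4.png',cv2.resize(cv2.imread('pics/scene3.png')[160:220,300:360],(600,600),interpolation=cv2.INTER_CUBIC))
R=np.array([[np.cos(YAW),-np.sin(YAW)],[np.sin(YAW),np.cos(YAW)]])
o=np.array([.5218,-.110])
P=[[*(o+R@[sx*.065,sy*.035]),.107] for sx,sy in((1,1),(1,-1),(-1,-1),(-1,1))]+[[.5555,-.135,.115],[.5555,-.135,.035]]
print(((proj(s,P)-[300,160]+.5)*10).round().tolist())
E
```

```text
[[133.0, 176.0], [306.0, 137.0], [492.0, 297.0], [312.0, 341.0], [252.0, 164.0], [245.0, 360.0]]
```

View pics/c4.png

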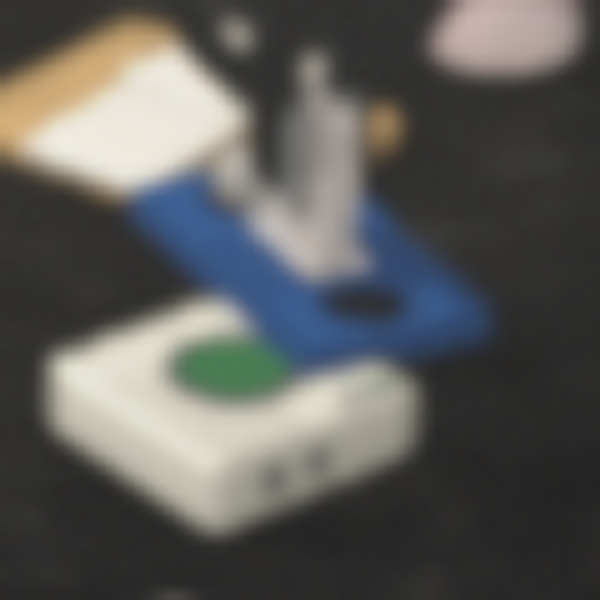

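The tray is level to within about 0.03 rad. The ball at (237,178) and window at (232,368) show the same small camera offset from their predictions, so the ball is over the window to within about 2 mm. Handing in.

```bash
python3 -c "
from rig import manip
manip.hold(.5);print(manip.get_time(),manip.get_grip_force());print(manip.sign_off())"
```

```text
20.55 58.841543197631836
the job is handed in; nothing more can be done
None
```

I handed the job in at 20.6 s with the ball tray held still and nearly level (about 0.03 rad tilt), its underside about 6 cm above the window, the ball in its pocket and about 2 mm off the window's centre by camera; the rig returned no verdict.

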